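Hang the keyhole chopping board on its stud

ROBOT

A 6-joint arm with a two-finger parallel gripper is mounted at the origin on a cart in front of the work surface, level with it; the furniture and walls round the work are solid. World frame = base frame: x ahead of the robot, y to its left, z up, the work surface at z = 0. Lengths are in m, angles in rad, forces in N, time in s.
With the tool pointing down it reaches from about 0.375 to 0.9 m from the base axis. Payload 3.1 kg.
Tool frame: the origin (TCP) lies midway between the tips of the shut fingers; the grasp point (between the pads) lies 19 mm behind it; z points along the fingers, y is the line along which they close (so a half turn about z gives the same grasp; the last joint's range is limited). The gripper opens to 87 mm and grips with 3 to 60 N. Pads are 19 mm wide; open, the fingers measure 117 mm over their backs; the gripper's body (75 mm by 190 mm) begins 51 mm behind the grasp point.
Start: joints at [1.026, 0.527, 1.433, -0, 1.181, -0.178], TCP at [0.224, 0.584, 0.223] pointing down, gripper open.
Joint ranges: [-3.08, 3.08], [-0.75, 2.2], [0.22, 2.44], [-1.43, 4.57], [0, 2.65], [-2.85, 2.85]. Speed limits (rad/s): [2.79, 2.79, 3.14, 3.14, 3.14, 3.14].

INTERFACE

Orientations are given as a unit quaternion [x, y, z, w].
In Python, from cell import bot gives the robot as it stands. The module is installed in compiled form; this text tells all that it offers.
- The arm moves only by the tool send_rows, never from a script. Its argument "motion" is a list that holds one entry, the list of rows, each a list of 5 numbers: the shift along the world's x, y, z in cm, then the turn about the world's z in degrees, then the opening, from -1 (shut) to 1 (fully open), so that 0 is half open. In form: [[[x, y, z, yaw, gripper], ...]]. A call has 1 to 12 rows; each row is the pose to reach, as a shift and turn from the pose commanded when the call began; what a row does not reach only later rows make up. A row lasts 1/8 s, in which the tool goes at most 62.5 mm and 10.7 degrees, less where a joint would pass 70% of its speed; a pose out of reach is approached as far as the arm can. A call with a gripper value outside its range is refused whole. The fingers move at their own pace and stop on an object; the grip force is fixed at half the most. Time passes only in rows, so rows that repeat a pose let the fingers close. It gives the time, the measured TCP pose, the force and the opening at its end, in the units of the state.
- bot.read_state(): the state, without advancing time (a new reading comes with each control period).
- bot.snapshot(name): name is "scene" or "top" or "wrist"; returns a dict with "pixels" (384x512x3 uint8, red, green, blue), "z_map" (384x512 float32, m along the optical axis (not along the pixel's ray), 0 where there is no reading), "vfov" (degrees; the focal length in pixels is half the picture's height over the tangent of half this angle, whatever the lens; pixels are square), "cx", "cy" (the principal point, pixels), "extrinsics" (4x4, takes a point from camera to world coordinates); the wrist camera has in their place "hand_eye" (4x4, takes a point from camera to tool coordinates, whose origin is the TCP and whose axes are the flange's). Camera axes: x right, y up, looking along -z (the intrinsics and any distortion apply to the point x, -y, -z); pixel columns grow to the right and rows downward; lengths in m; the calibration is good to about 2 mm. A picture is of the moment at which its call begins: read the wrist's pose just before it.
- bot.finish_job(): hands the job in, once; it reports no verdict.
The state is a dict: "t": time; "joint_pos": joint angles; "qvel": joint speeds; "joint_torque": joint torques, N m; "tool_pos": TCP position; "tool_rot": TCP orientation; "force": force on the tool from outside, world axes, zero at the start; "wrist_torque": the same for the moment, N m; "width": finger opening in m.
Only numpy, scipy, OpenCV 4.12 (cv2) and the standard library are available. Lean on these libraries where they do the work, as an engineer would, in place of code of your own. Each camera call takes 0.05 s, during which the arm holds its last target. There are 200 camera calls.

TASK

Take the chopping board with the big keyhole cut-out from the rack and hang it on the stand: put the round part of the keyhole over the head of the steel stud, then pull the board down until the stud is at the top end of the narrow slot. Let go, so that the board hangs upright and still on the stud. Leave the other board standing in the rack.

Things in the scene. Friction and masses are not known exactly. Their poses are not given: they have to be found in the camera images.
- keyhole_board_centre (a point): Centre of the light wooden board with a big keyhole through it. Loose, 0.22 kg, 14 mm thick (x), 120 wide (y), 180 high (z, up); its two faces are alike. Round hole 54 mm across, centred 18 mm below this point; slot above it 24 mm wide, its round end 26 mm above this point. It stands upright in the rack; pinch its free top edge (90 mm above the point) across the thickness.
- stud (a point): Steel stud on a fixed wooden stand, level, pointing along the point's -x (roughly to the robot); z up. The point is in the middle of its bare shank (34 mm long, 10 thick), 140 mm above the worktop. Head, 32 mm across, 6 thick: from 17 to 23 mm on the -x side. Post face: 17 mm on the +x side, 50 wide, its top 16 mm above the point; foot 120 x 120 x 14 mm, stretching 68 mm to -x of the point.
- plain_board_centre (a point): Centre of the other light wooden board in the rack: same thickness, width and axes, but lower (14 x 120 x 120 mm), with only a small round hole, 18 mm across, too small for the stud's head. Loose. It stands in line with the keyhole board, 140 mm away centre to centre, to its left or right, with 20 mm between their edges; its top is 132 mm above the worktop.
- rack: Fixed low wooden rack in which both boards stand, 74 x 290 x 50 mm; origin under its centre, y along the row of boards, z up. The boards' feet are 12 mm above the worktop, between two rails 20 mm apart with tops 50 mm above the worktop: lift a board straight up by 50 mm or more to clear it.

How it is judged:
At the end, for the whole second after the job is handed in: The keyhole board hangs still on the shank between head and post with the stud at the top end of the slot: its centre 21 mm below the stud (within 10 mm), within 15 mm sideways and 18 mm along the stud, upright within 12 degrees (z of keyhole_board_centre in the frame of stud between -0.031 and -0.011 m and y of keyhole_board_centre in the frame of stud between -0.015 and 0.015 m and x of keyhole_board_centre in the frame of stud between -0.018 and 0.018 m and angle between keyhole_board_centre's own z axis and vertical below 0.21 rad and linear speed of keyhole_board below 0.03 m/s); the robot touches nothing.
It fails at once if the other board is lifted or shifted by more than 30 mm (distance of plain_board_centre from where it was at the start of the episode above 0.03 m).
It also fails if it takes over 46 s, if anything falls off the work surface, if the arm or the gripper's body presses on something with over 40 N, if the wrist force passes 120 N, or if a joint passes its speed limit or range.

## Working session

There is one attempt and no reset: what is moved stays moved. The work goes in short steps, Python scripts to look and compute and a tool call to move; the robot and the scene stay as the last step left them, time stands still between calls to the robot, and variables do not carry over. Pictures are saved under pics/ and viewed, on a budget of 10 in all, crops included, one or two more only if the job needs it, and the job is handed in when it is done.

Besides the shell and the picture viewer there is one more tool, called after "Emit:" by a JSON object that holds its "name" and its "arguments", one argument or row to a line. send_rows: Moves the arm, as the interface text tells. Its arguments: {"type":"object","properties":{"motion":{"type":"array","items":{"type":"array","items":{"type":"array","items":{"type":"number"}}}}},"required":["motion"]}

```bash
mkdir -p pics; cat > h.py <<'E'
import numpy as np, cv2
from cell import bot
def snap(n):
    s=bot.snapshot(n); return s
def pts(s,T=None):
    T=np.array(s["extrinsics"]) if T is None else T
    h,w=s["z_map"].shape; f=h/2/np.tan(np.radians(s["vfov"])/2)
    v,u=np.mgrid[:h,:w]; z=s["z_map"]
    P=np.stack([(u-s["cx"])/f*z,-(v-s["cy"])/f*z,-z,np.ones_like(z)],-1)
    W=(P@T.T)[...,:3]; W[z==0]=np.nan; return W
E
python3 - <<'E'
from h import *
a=snap("scene");b=snap("top")
for n,s in(("scene",a),("top",b)):
    cv2.imwrite(f"pics/{n}.png",s["pixels"][...,::-1]); np.save(n+".npy",pts(s)); np.save(n+"_rgb.npy",s["pixels"])
    print(n,{k:v for k,v in s.items() if k not in("pixels","z_map")})
print(bot.read_state())
E
```

```text
scene {'vfov': 44.377900966202475, 'cx': 255.71458106063332, 'cy': 189.0434127300144, 'extrinsics': array([[ 0.70130132,  0.28146934, -0.65494386, -0.12997874],
       [-0.71269965,  0.29662422, -0.63566759, -0.54853489],
       [ 0.01535127,  0.91257278,  0.40862606,  0.51001397],
       [ 0.        ,  0.        ,  0.        ,  1.        ]])}
top {'vfov': 52.625285193011734, 'cx': 254.43430747300064, 'cy': 187.14951157680258, 'extrinsics': array([[ 0.02014544,  0.99407246, -0.10683682,  0.37156801],
       [-0.99976484,  0.0208874 ,  0.0058302 ,  0.0369852 ],
       [ 0.00802719,  0.10669424,  0.99425947,  1.1001822 ],
       [ 0.        ,  0.        ,  0.        ,  1.        ]])}
{'t': 0.1, 'joint_pos': array([ 1.02648296e+00,  5.28378924e-01,  1.43377229e+00, -6.15078314e-06,
        1.18138795e+00, -1.78470893e-01]), 'qvel': array([ 4.87942666e-05, -3.31355020e-03, -3.13878945e-03, -2.40935621e-03,
       -4.49358034e-04, -5.03035300e-05]), 'joint_torque': array([-6.06366139e-04, -4.40987778e+01, -1.77149981e+01,  6.35381369e-02,
        5.33505308e-02, -5.29131000e-05]), 'tool_pos': array([0.22319736, 0.58308586, 0.22166656]), 'tool_rot': array([ 1.81901607e-01,  9.83316255e-01, -9.11392905e-04, -3.41459778e-04]), 'force': array([-0.4115502 ,  0.62519267, -0.16471269]), 'wrist_torque': array([0.01385855, 0.00323607, 0.00627421]), 'width': 0.08697233051245798}
```

View pics/scene.png

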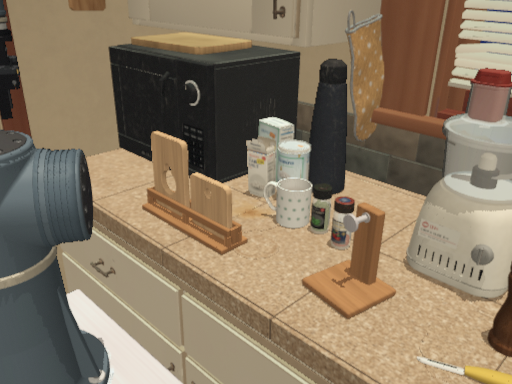

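View pics/top.png

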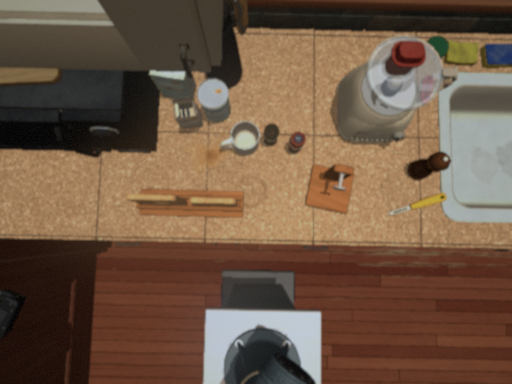

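The keyhole board is the taller left one (scene ≈(170,170), top ≈(152,198)). The plain board is to its right (top ≈(212,201)), and the stand is at top ≈(332,187) with the stud at ≈(341,180). Next I'll get metric positions.

```bash
python3 - <<'E'
from h import *
def rect(P,m,n):
    Q=P[m]; r=cv2.minAreaRect((Q[:,:2]*1000).astype(np.float32)); print(n,m.sum(),np.round(r[0],1),np.round(r[1],1),round(r[2],1),"zmed",np.round(np.median(Q[:,2]),4),"mean",np.round(Q.mean(0),4))
    d=Q[:,:2]-Q[:,:2].mean(0); _,_,vt=np.linalg.svd(d,full_matrices=False); print("  axis deg",np.degrees(np.arctan2(vt[0,1],vt[0,0])).round(1))
for n in("top","scene"):
    P=np.load(n+".npy"); rgb=np.load(n+"_rgb.npy"); x,y,z=np.moveaxis(P,-1,0)
    reg=(x>.35)&(x<.8)
    B=reg&(y>.05)&(y<.42)&(x<.6)
    rect(P,B&(z>.18)&(z<.2),n+" keytop"); rect(P,B&(z>.125)&(z<.14)&(y<.24),n+" plaintop"); rect(P,B&(z>.043)&(z<.056),n+" rack")
    S=reg&(y<-.05)&(y>-.35)&(x<.72)
    rect(P,S&(z>.148)&(z<.165),n+" posttop"); rect(P,S&(z>.008)&(z<.02),n+" foot")
    hsv=cv2.cvtColor(rgb,cv2.COLOR_RGB2HSV)
    st=S&(z>.115)&(z<.165)&(hsv[...,1]<60); rect(P,st,n+" stud")
    Q=P[S&(z>.02)]; print(np.nanmax(Q[:,2]))
    hs=P[S&(z>.1)]; print(hs.min(0),hs.max(0))
E
```

```text
top keytop 374 [509.6 317.5] [230.3 105.2] 31.3 zmed 0.1906 mean [0.4654 0.2844 0.1902]
  axis deg -152.2
top plaintop 263 [440.  159.4] [160.1  14.2] 89.8 zmed 0.1307 mean [0.4397 0.1389 0.1308]
  axis deg -89.7
top rack 756 [508.9 234.7] [368.4 178.1] 90.0 zmed 0.0484 mean [0.4571 0.2101 0.0485]
  axis deg 74.0
top posttop 754 [ 580.3 -241.1] [146.5 246. ] 69.0 zmed 0.1566 mean [ 0.6268 -0.2482  0.1568]
  axis deg 148.7
top foot 1471 [ 568.5 -161.5] [207.2 270.3] 74.8 zmed 0.0129 mean [ 0.4838 -0.1759  0.0129]
  axis deg -158.6
top stud 93 [ 577.2 -228.1] [145.2 233.9] 59.6 zmed 0.1446 mean [ 0.528  -0.1946  0.1471]
  axis deg 159.9
0.37623364544824034
[ 0.47176041 -0.3499899   0.10001184] [ 0.71998607 -0.06181416  0.37623365]
scene keytop 526 [509.6 316. ] [234.  104.8] 31.0 zmed 0.1892 mean [0.5083 0.31   0.1888]
  axis deg -145.1
scene plaintop 315 [439.1 159.5] [ 16.4 160.9] 0.6 zmed 0.1312 mean [0.437  0.1511 0.1308]
  axis deg -89.6
scene rack 1077 [508.6 225.6] [350.3 182. ] 89.8 zmed 0.0491 mean [0.4598 0.1969 0.0491]
  axis deg -103.7
scene posttop 1285 [ 583.9 -254.7] [142.5 255.2] 73.6 zmed 0.156 mean [ 0.6195 -0.268   0.1564]
  axis deg 139.7
scene foot 3060 [ 538.4 -197.4] [273.8 226.8] 81.1 zmed 0.0141 mean [ 0.4989 -0.1959  0.0139]
  axis deg 144.0
scene stud 2722 [ 582.4 -257.5] [146.5 255.2] 74.2 zmed 0.1432 mean [ 0.6272 -0.2799  0.1424]
  axis deg 137.6
0.3751775129989751
[ 0.47026539 -0.34994449  0.10000131] [ 0.71999893 -0.05934897  0.37517751]
```

```bash
python3 - <<'E'
from h import *
def rect(P,m,n):
    m=cv2.morphologyEx(m.astype(np.uint8),cv2.MORPH_OPEN,np.ones((2,2)))
    k,l,st,_=cv2.connectedComponentsWithStats(m); i=1+st[1:,4].argmax(); Q=P[l==i]
    r=cv2.minAreaRect((Q[:,:2]*1000).astype(np.float32)); print(n,len(Q),np.round(r[0],1),np.round(r[1],1),round(r[2],1),"zmed",np.round(np.median(Q[:,2]),4),"lo",Q.min(0).round(3),"hi",Q.max(0).round(3))
for n in("top","scene"):
    P=np.load(n+".npy"); x,y,z=np.moveaxis(P,-1,0)
    B=(x>.39)&(x<.49)&(y>.05)&(y<.4)
    rect(P,B&(z>.183)&(z<.2),n+" keytop"); rect(P,B&(z>.125)&(z<.14)&(y<.215),n+" plaintop"); rect(P,B&(z>.043)&(z<.056),n+" rack")
    S=(x>.4)&(x<.62)&(y<-.08)&(y>-.28)
    rect(P,S&(z>.148)&(z<.165)&(x>.53),n+" posttop"); rect(P,S&(z>.009)&(z<.02),n+" foot")
    rect(P,S&(z>.115)&(z<.165)&(x<.535),n+" stud")
E
```

```text
top keytop 302 [439.7 304.4] [175.3  11.8] 89.7 zmed 0.1904 lo [ 0.433  0.217 -0.004] hi [0.446 0.392 0.196]
top plaintop 253 [438.6 133.3] [112.5  11.8] 89.7 zmed nan lo [nan nan nan] hi [nan nan nan]
top rack 599 [438.2 210.7] [298.5  38.5] 89.7 zmed nan lo [nan nan nan] hi [nan nan nan]
top posttop 11 [ 530.4 -170.8] [ 4.8 10.1] 9.5 zmed 0.1551 lo [ 0.527 -0.176  0.15 ] hi [ 0.533 -0.166  0.157]
top foot 1381 [ 486.2 -185.4] [121.1 115.4] 78.2 zmed nan lo [nan nan nan] hi [nan nan nan]
top stud 313 [ 507.4 -210.8] [ 62.7 100.6] 11.4 zmed 0.1497 lo [ 0.472 -0.255 -0.003] hi [ 0.548 -0.163  0.159]
scene keytop 225 [482.4 328.2] [232.6  75.8] 52.5 zmed 0.1882 lo [0.431 0.215 0.104] hi [0.582 0.399 0.193]
scene plaintop 241 [436.7 132.7] [ 12.4 106.9] 2.6 zmed nan lo [nan nan nan] hi [nan nan nan]
scene rack 856 [458.5 205.4] [ 88.  286.6] 7.9 zmed nan lo [nan nan nan] hi [nan nan nan]
scene posttop 4 [ 529.7 -175.7] [7.  1.7] 31.2 zmed 0.1563 lo [ 0.526 -0.178  0.155] hi [ 0.532 -0.173  0.157]
scene foot 2542 [ 487.7 -182.8] [113.5 121.1] 77.7 zmed nan lo [nan nan nan] hi [nan nan nan]
scene stud 924 [ 633.9 -122.1] [356.4  65.4] 26.8 zmed nan lo [nan nan nan] hi [nan nan nan]
```

```bash
python3 - <<'E'
from h import *
t=np.load("top_rgb.npy")[155:220,295:365]; s=np.load("scene_rgb.npy")[195:320,295:400]
A=cv2.resize(t,None,fx=6,fy=6,interpolation=cv2.INTER_CUBIC); B=cv2.resize(s,(0,0),fx=3,fy=3,interpolation=cv2.INTER_CUBIC)
im=np.zeros((400,760,3),np.uint8); im[:A.shape[0],:A.shape[1]]=A; im[:B.shape[0],430:430+B.shape[1]]=B
cv2.imwrite("pics/c.png",im[...,::-1])
P=np.load("top.npy"); 
for v in range(168,196,2): print(v,[("%d,%d,%d"%tuple(1000*P[v,u]) if not np.isnan(P[v,u,0]) else "-") for u in range(322,354,4)])
w=snap("wrist"); print({k:v for k,v in w.items() if k not in("pixels","z_map")})
E
```

```text
168 ['547,-160,11', '547,-171,11', '533,-164,102', '524,-163,154', '524,-173,157', '525,-183,153', '525,-193,155', '526,-204,152']
170 ['541,-159,12', '541,-171,11', '527,-163,105', '519,-164,153', '519,-173,157', '520,-183,154', '520,-193,156', '520,-203,152']
172 ['535,-159,13', '529,-163,52', '521,-162,110', '517,-167,138', '515,-174,150', '515,-183,155', '515,-193,155', '515,-202,157']
174 ['530,-160,9', '523,-162,58', '517,-164,101', '515,-172,113', '514,-180,125', '511,-185,144', '511,-195,146', '511,-204,151']
176 ['524,-160,10', '518,-163,53', '516,-170,72', '514,-178,83', '513,-186,95', '506,-185,144', '510,-202,117', '525,-238,15']
178 ['517,-159,16', '516,-168,28', '515,-177,37', '513,-185,53', '512,-193,66', '501,-186,142', '520,-228,10', '520,-239,12']
180 ['513,-160,9', '512,-170,14', '513,-182,13', '512,-192,20', '510,-199,38', '497,-186,141', '514,-228,12', '514,-239,11']
182 ['507,-160,11', '507,-171,13', '506,-181,17', '507,-194,11', '492,-178,134', '492,-186,139', '508,-227,14', '508,-238,15']
184 ['501,-159,14', '501,-170,17', '502,-183,8', '501,-193,14', '486,-17
[... 414 characters left out ...]
, '486,-239,12']
192 ['478,-159,15', '479,-171,10', '479,-182,11', '479,-193,14', '479,-205,11', '479,-215,14', '480,-227,11', '480,-239,11']
194 ['472,-159,13', '473,-170,14', '473,-181,17', '473,-193,12', '473,-205,12', '474,-215,14', '474,-227,14', '474,-239,11']
{'vfov': 66.87441254383077, 'cx': 254.98388391825085, 'cy': 187.72150240381396, 'hand_eye': array([[ 1.03039231e-03,  9.64889903e-01,  2.62652646e-01,
         7.22550108e-02],
       [ 9.99999468e-01, -9.84458243e-04, -3.06480596e-04,
        -3.28476314e-04],
       [-3.71494700e-05,  2.62652823e-01, -9.64890405e-01,
        -1.61063033e-01],
       [ 0.00000000e+00,  0.00000000e+00,  0.00000000e+00,
         1.00000000e+00]])}
```

View pics/c.png

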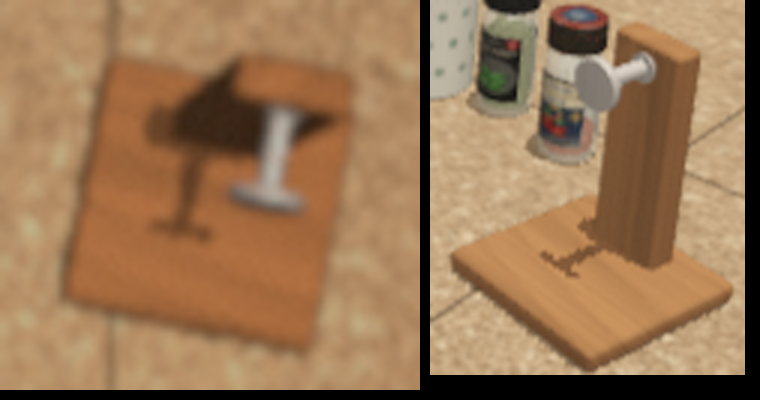

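Head ≈(268,195) and root ≈(283,110) in the enlarged top crop, post behind it. This puts the stud near (0.4955, -0.184) with yaw ≈ -12°. I'll move above the keyhole board.

Emit:
{"name": "send_rows", "arguments": {
  "motion": [
    [[2, -3, 5, -8, 1], [5, -7, 9, -17, 1], [8, -11, 9, -26, 1], [11, -16, 9, -35, 1], [14, -20, 9, -44, 1], [17, -24, 9, -53, 1], [20, -28, 9, -62, 1], [21.7, -30.6, 9, -69, 1], [21.7, -30.6, 9, -69, 1], [21.7, -30.6, 9, -69, 1]]
  ]
}}

```text
t: 1.4
tool_pos: [0.4399, 0.278, 0.3123]
tool_rot: [0.706, 0.708, -0.0, -0.0]
force: [0.7, 0.2, -0.4]
width: 0.0871
```

```bash
cat >> h.py <<'E'
from scipy.spatial.transform import Rotation as R
def wrist():
    st=bot.read_state(); s=snap("wrist"); T=np.eye(4); T[:3,:3]=R.from_quat(st["tool_rot"]).as_matrix(); T[:3,3]=st["tool_pos"]
    return st,s,pts(s,T@np.array(s["hand_eye"]))
E
python3 - <<'E'
from h import *
st,s,P=wrist(); print(st["tool_pos"],R.from_quat(st["tool_rot"]).as_matrix().round(3),st["joint_pos"].round(2))
cv2.imwrite("pics/w1.png",s["pixels"][...,::-1])
x,y,z=np.moveaxis(P,-1,0)
for n,lo,hi,a in(("key",.183,.2,(.15,.36)),("plain",.123,.14,(.05,.22)),("rack",.044,.056,(0,.4))):
    m=(z>lo)&(z<hi)&(x>.38)&(x<.5)&(y>a[0])&(y<a[1]); Q=P[m]
    if len(Q)<20: print(n,len(Q)); continue
    r=cv2.minAreaRect((Q[:,:2]*1000).astype(np.float32)); print(n,len(Q),np.round(r[0],1),np.round(r[1],1),r[2],np.median(Q,0).round(4),np.percentile(Q,[1,99],0).round(4))
E
```

```text
[0.43992481 0.27799171 0.3123275 ] [[-0.002  1.    -0.001]
 [ 1.     0.002  0.   ]
 [ 0.    -0.001 -1.   ]] [0.35 0.29 1.57 0.   1.28 0.35]
key 1548 [441.1 277.5] [117.1  13.8] 89.92858123779297 [0.441  0.2836 0.1905] [[0.4342 0.2217 0.1841]
 [0.4478 0.3343 0.1923]]
plain 347 [440.8 148.1] [89.6 13. ] 89.9830093383789 [0.4408 0.1301 0.1305] [[0.4343 0.1038 0.1263]
 [0.4473 0.1923 0.1322]]
rack 1999 [440.5 207.5] [289.  40.] 89.7146224975586 [0.4303 0.2493 0.0483] [[0.4206 0.0667 0.0451]
 [0.4604 0.3518 0.0505]]
```

View pics/w1.png

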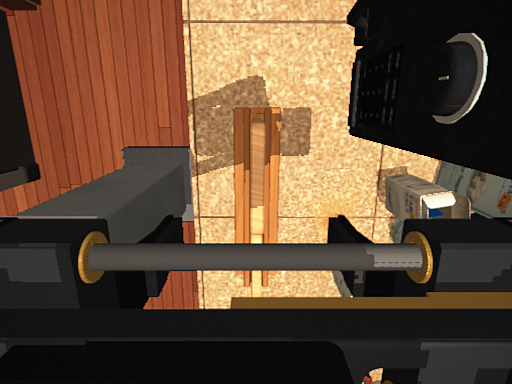

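The wrist view shows the board's top edge at ≈(258,165), between the open fingers. Depth puts its centre at (0.441, 0.2775), top 0.192. Now I'll descend and grip.

Emit:
{"name": "send_rows", "arguments": {
  "motion": [
    [[0.1, 0, -4, 0, 1], [0.1, 0, -8, 0, 1], [0.1, 0, -12, 0, 1], [0.1, 0, -14.5, 0, 1], [0.1, 0, -15.5, 0, 1], [0.1, 0, -15.5, 0, 1], [0.1, 0, -15.5, 0, -1], [0.1, 0, -15.5, 0, -1], [0.1, 0, -15.5, 0, -1], [0.1, 0, -15.5, 0, -1], [0.1, 0, -15.5, 0, -1], [0.1, 0, -15.5, 0, -1]]
  ]
}}

```text
t: 2.95
tool_pos: [0.4415, 0.2776, 0.1575]
tool_rot: [0.707, 0.707, -0.0, -0.0]
force: [0.3, -0.3, 0.4]
width: 0.0349
```

Emit:
{"name": "send_rows", "arguments": {
  "motion": [
    [[0, 0, 0, 0, -1], [0, 0, 0, 0, -1], [0, 0, 0, 0, -1], [0, 0, 0, 0, -1], [0, 0, 0, 0, -1]]
  ]
}}

```text
t: 3.58
tool_pos: [0.4415, 0.2777, 0.1575]
tool_rot: [0.707, 0.707, 0.0, 0.0]
force: [-0.5, 1.2, -0.7]
width: 0.0139
```

Emit:
{"name": "send_rows", "arguments": {
  "motion": [
    [[0, 0, 2, 0, -1], [0, 0, 5, 0, -1], [0, 0, 8, 0, -1], [0, 0, 11, 0, -1], [0, 0, 13, 0, -1], [0, 0, 14, 0, -1], [0, -3, 14, 0, -1], [-1, -7, 14, 0, -1], [-1, -11, 14, -2, -1], [-1, -15, 14, -4, -1], [-1, -19, 14, -6, -1], [-1, -23, 14, -8, -1]]
  ]
}}

```text
t: 5.08
tool_pos: [0.4306, 0.0465, 0.2968]
tool_rot: [0.755, 0.656, -0.001, -0.001]
force: [1.0, 0.6, -2.2]
width: 0.0143
```

Emit:
{"name": "send_rows", "arguments": {
  "motion": [
    [[0.5, -4, 0, -1, -1], [0.5, -8, 0, -2, -1], [0.5, -12, 0, -3, -1], [0.5, -16, 0, -4, -1], [0.5, -19, -1, -4, -1], [0.5, -21, -3, -4, -1], [0.5, -21.9, -5, -4, -1], [0.5, -21.9, -7, -4, -1], [0.5, -21.9, -8, -4, -1], [0.5, -21.9, -8.4, -4, -1], [0.5, -21.9, -8.4, -4, -1], [0.5, -21.9, -8.4, -4, -1]]
  ]
}}

```text
t: 6.58
tool_pos: [0.437, -0.1715, 0.2142]
tool_rot: [0.777, 0.63, 0.0, 0.001]
force: [-0.6, -0.1, -2.3]
width: 0.0141
```

```bash
python3 - <<'E'
from h import *
a=snap("scene"); P=pts(a); print(bot.read_state()["tool_pos"])
np.save("s2.npy",P); np.save("s2rgb.npy",a["pixels"])
cv2.imwrite("pics/s2.png",cv2.resize(a["pixels"][70:330,180:460],(0,0),fx=2.2,fy=2.2,interpolation=cv2.INTER_CUBIC)[...,::-1])
E
```

```text
[ 0.43697784 -0.17150404  0.21421653]
```

View pics/s2.png

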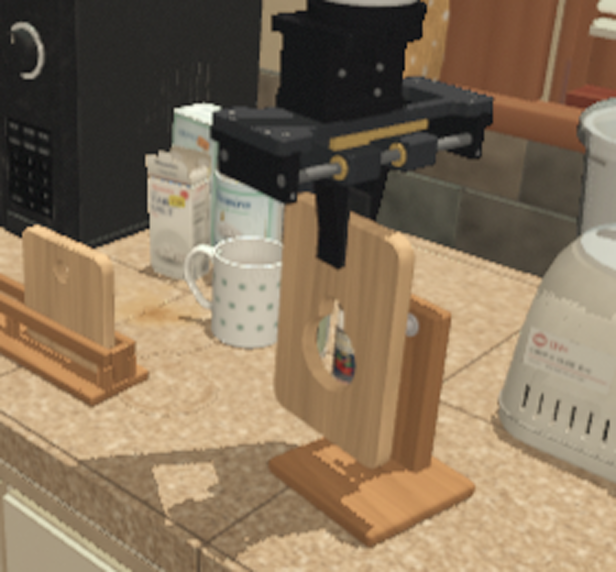

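The board hangs straight in the gripper in front of the stand, with the hole at ≈(330,345) and the stud head just visible behind the right edge at ≈(412,325). Before going in, I'll measure the board in the stud frame.

```bash
cat >> h.py <<'E'
S=np.array([.4955,-.184,.14]); YAW=np.radians(-11.9)
def stud(P):
    d=P-S; c,s=np.cos(YAW),np.sin(YAW); return np.stack([d[...,0]*c+d[...,1]*s,-d[...,0]*s+d[...,1]*c,d[...,2]],-1)
E
python3 - <<'E'
from h import *
L=stud(np.load("s2.npy")); X,Y,Z=np.moveaxis(L,-1,0)
m=(X>-.085)&(X<-.055)&(abs(Y)<.075)&(Z>-.09)&(Z<.14)&np.isfinite(X)
Q=L[m]; A=np.c_[Q[:,1:],np.ones(len(Q))]; 
for _ in range(4):
    c=np.linalg.lstsq(A,Q[:,0],rcond=None)[0]; k=abs(A@c-Q[:,0])<.003; A,Q=A[k],Q[k]
print("face x=",c.round(4),len(Q)); print(np.percentile(Q,[.5,99.5],0).round(4))
for z in np.arange(-.065,.1,.01):
    y=np.sort(Q[abs(Q[:,2]-z)<.003,1])
    if len(y)>3: i=np.diff(y).argmax(); print(z.round(3),y[[0,-1]].round(3),"gap",y[i:i+2].round(3))
E
```

```text
face x= [-0.0029 -0.0048 -0.067 ] 4158
[[-0.0694 -0.0609 -0.0685]
 [-0.0643  0.0578  0.109 ]]
-0.065 [-0.059  0.055] gap [-0.029 -0.025]
-0.055 [-0.061  0.059] gap [0.028 0.031]
-0.045 [-0.061  0.058] gap [-0.059 -0.055]
-0.035 [-0.061  0.056] gap [-0.057 -0.054]
-0.025 [-0.06   0.059] gap [-0.012 -0.009]
-0.015 [-0.061  0.056] gap [-0.021  0.019]
-0.005 [-0.061  0.057] gap [-0.027  0.024]
0.005 [-0.061  0.059] gap [-0.029  0.025]
0.015 [-0.061  0.056] gap [-0.023  0.022]
0.025 [-0.062  0.058] gap [-0.015  0.011]
0.035 [-0.062  0.059] gap [-0.013  0.01 ]
0.045 [-0.061  0.057] gap [0.032 0.035]
0.055 [-0.061  0.058] gap [0.041 0.044]
0.065 [-0.061  0.057] gap [0.042 0.045]
0.075 [-0.062  0.058] gap [-0.007  0.021]
0.085 [-0.062  0.057] gap [-0.008  0.022]
0.095 [-0.061  0.058] gap [-0.007  0.024]
```

Emit:
{"name": "send_rows", "arguments": {
  "motion": [
    [[1, -0.2, 0, 0, -1], [2, -0.4, 0, 0, -1], [3, -0.6, 0, 0, -1], [4, -0.7, 0, 0, -1], [5, -0.9, 0, 0, -1], [5.9, -1.1, 0, 0, -1], [5.9, -1.1, 0, 0, -1], [5.9, -1.1, 0, 0, -1], [5.9, -1.1, 0, 0, -1]]
  ]
}}

```text
t: 7.75
tool_pos: [0.495, -0.1822, 0.2135]
tool_rot: [0.777, 0.63, -0.0, -0.0]
force: [1.1, -0.1, -1.7]
width: 0.0139
```

Emit:
{"name": "send_rows", "arguments": {
  "motion": [
    [[0, 0, -1, 0, -1], [0, 0, -2, 0, -1], [0, 0, -3, 0, -1], [0, 0, -3.5, 0, -1], [0, 0, -3.8, 0, -1], [0, 0, -3.8, 0, -1], [0, 0, -3.8, 0, -1]]
  ]
}}

```text
t: 8.62
tool_pos: [0.4958, -0.1825, 0.1758]
tool_rot: [0.777, 0.63, 0.0, 0.0]
force: [-0.1, 0.5, -2.1]
width: 0.0139
```

```bash
cat > chk.py <<'E'
from h import *
import sys
a=snap("scene"); L=stud(pts(a)); st=bot.read_state(); print(st["tool_pos"],st["force"],st["width"])
cv2.imwrite(sys.argv[1],cv2.resize(a["pixels"][70:330,180:460],(0,0),fx=2.2,fy=2.2,interpolation=cv2.INTER_CUBIC)[...,::-1])
X,Y,Z=np.moveaxis(L,-1,0)
m=(X>-.025)&(X<.016)&(abs(Y)<.08)&(Z>-.12)&(Z<.08)&np.isfinite(X)&((Y**2+Z**2)>.02**2)
Q=L[m]; A=np.c_[Q[:,1:],np.ones(len(Q))]
for _ in range(5):
    c=np.linalg.lstsq(A,Q[:,0],rcond=None)[0]; k=abs(A@c-Q[:,0])<.003; A,Q=A[k],Q[k]
print("face x=",c.round(4),len(Q)); print(np.percentile(Q,[.5,99.5],0).round(4))
E
python3 chk.py pics/s3.png
```

```text
[ 0.49575292 -0.18250502  0.1758742 ] [-0.34449811  0.15284037 -1.84556527] 0.013792354113317603
face x= [-0.0012 -0.0024 -0.0075] 3858
[[-0.0096 -0.0595 -0.1067]
 [-0.0047  0.0591  0.0703]]
```

View pics/s3.png

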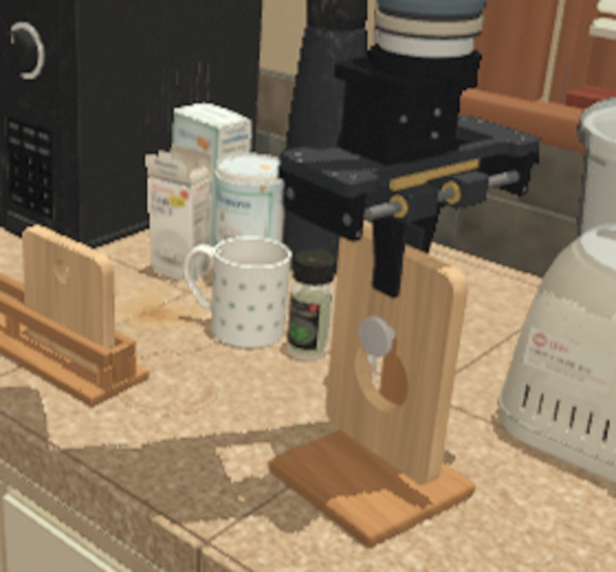

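The head at ≈(377,335) is in front of the board, over the slot, and the load is still the board's weight. I'll lower it gently to contact.

Emit:
{"name": "send_rows", "arguments": {
  "motion": [
    [[0, 0, -0.1, 0, -1], [0, 0, -0.2, 0, -1], [0, 0, -0.2, 0, -1], [0, 0, -0.2, 0, -1]]
  ]
}}

```text
t: 9.18
tool_pos: [0.4957, -0.1825, 0.1743]
tool_rot: [0.777, 0.63, 0.0, 0.0]
force: [-1.6, 0.9, 5.1]
width: 0.0137
```

Contact: the vertical force went from -2 N to +5 N. Releasing and backing off upward.

Emit:
{"name": "send_rows", "arguments": {
  "motion": [
    [[0, 0, 0.1, 0, -1], [0, 0, 0.1, 0, -0.6], [0, 0, 0.1, 0, -0.4], [0, 0, 0.1, 0, -0.2], [0, 0, 0.1, 0, 0], [0, 0, 0.1, 0, 0.2], [0, 0, 0.1, 0, 0.2], [0, 0, 0.1, 0, 0.2]]
  ]
}}

```text
t: 10.18
tool_pos: [0.4955, -0.1824, 0.1746]
tool_rot: [0.777, 0.63, 0.0, 0.0]
force: [1.1, 0.0, -0.6]
width: 0.0514
```

Emit:
{"name": "send_rows", "arguments": {
  "motion": [
    [[0, 0, 1, 0, 0.2], [0, 0, 3, 0, 0.2], [0, 0, 6, 0, 0.2], [0, 0, 10, 0, 0.2], [0, 0, 14, 0, 0.2], [0, 0, 14, 0, 0.2], [0, 0, 14, 0, 0.2], [0, 0, 14, 0, 0.2], [0, 0, 14, 0, 0.2]]
  ]
}}

```text
t: 11.3
tool_pos: [0.495, -0.1821, 0.3134]
tool_rot: [0.777, 0.63, -0.0, -0.001]
force: [-0.6, -0.4, 0.4]
width: 0.0524
```

```bash
python3 chk.py pics/s4.png
```

```text
[ 0.49512974 -0.18213729  0.31355803] [-1.00493294  0.04119808 -0.12501912] 0.052328682138131015
face x= [-0.0003  0.0011 -0.0076] 4136
[[-0.0096 -0.0593 -0.1084]
 [-0.0048  0.0599  0.0691]]
```

View pics/s4.png

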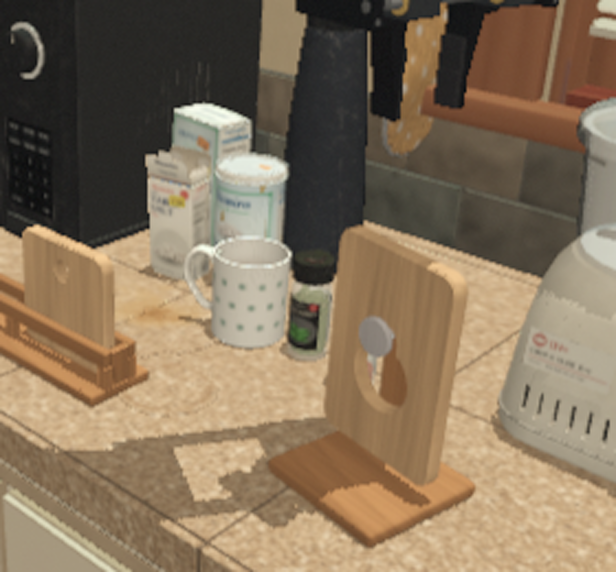

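The board hangs upright on the stud with the gripper clear above it, and the plain board is undisturbed. I'll wait a second, recheck for movement and then hand in.

Emit:
{"name": "send_rows", "arguments": {
  "motion": [
    [[0, 0, 0, 0, 0.2], [0, 0, 0, 0, 0.2], [0, 0, 0, 0, 0.2], [0, 0, 0, 0, 0.2], [0, 0, 0, 0, 0.2], [0, 0, 0, 0, 0.2], [0, 0, 0, 0, 0.2], [0, 0, 0, 0, 0.2], [0, 0, 0, 0, 0.2], [0, 0, 0, 0, 0.2]]
  ]
}}

```text
t: 12.6
tool_pos: [0.4955, -0.1824, 0.3146]
tool_rot: [0.777, 0.63, 0.0, 0.0]
force: [0.8, 0.5, 0.2]
width: 0.0518
```

```bash
python3 chk.py pics/s5.png && python3 -c "
from cell import bot; print(bot.finish_job())"
```

```text
[ 0.49550015 -0.18236743  0.31452978] [0.29209111 0.00525927 0.46859171] 0.051829788680157966
face x= [-0.0015  0.001  -0.0076] 4117
[[-0.0098 -0.0593 -0.1085]
 [-0.0048  0.0596  0.0691]]
the job is handed in; nothing more can be done
None
```

The keyhole board is hanging on the stud, and I handed the job in at about 12.7 s. No verdict was reported.

I gripped the board by its top edge and lifted it out of the rack. I then put the round hole over the stud's head, lowered the board until the wrist force showed contact, let go and backed off upward.

Last checks, in the stud frame I measured from the images:
- **Position:** the board's centre is about 20 mm below the stud, 0–1 mm off sideways and about 1 mm along the stud. All are within the limits.
- **Upright and still:** it leans less than 1°, and two looks over a second apart agreed to within 0.3 mm.
- **Robot:** the gripper is more than 10 cm above the board and touches nothing.
- **Other board:** by eye in the pictures it still stands in the rack where it was. I did not measure its position again.

No check failed or disagreed.

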